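# Set a marked shelf lipping on the bench hook and hold it for the saw

### The arm

A 7-joint arm with a two-finger parallel gripper is mounted at the origin on a cart in front of the work surface, level with it; the furniture and walls round the work are solid. World frame = base frame: x ahead of the robot, y to its left, z up, the work surface at z = 0. Lengths are in m, angles in rad, forces in N, time in s.
With the tool pointing down it reaches from about 0.4 to 0.85 m from the base axis. Payload 10.4 kg.
Tool frame: the origin (TCP) lies midway between the tips of the shut fingers; the grasp point (between the pads) lies 19 mm behind it (manip.tcp_to_grasp is the distance from the TCP to the grasp point, in m); z points along the fingers, y is the line along which they close (so a half turn about z gives the same grasp; the last joint's range is limited). The gripper opens to 85 mm and grips with 20 to 120 N. Pads are 22 mm wide; open, the fingers measure 114 mm over their backs; the gripper's body (76 mm by 85 mm) begins 54 mm behind the grasp point. The pads swing forward as they close: fully open they stand 13 mm farther back than shut.
Start: joints at [-1.209, 0.332, -0.065, 1.46, 0.022, 1.35, -0.088], TCP at [0.235, 0.579, 0.231] pointing down, gripper open.
Joint ranges: [-2.6, 2.6], [-0.5, 2.12], [-1.47, 1.34], [0.16, 2.42], [-1.27, 4.41], [0.06, 2.06], [-2.6, 2.6]. Speed limits (rad/s): [2.22, 2.22, 2.79, 2.79, 3.14, 3.14, 3.14].

### API

Orientations are given as a unit quaternion [x, y, z, w].
In Python, from workcell import manip gives the robot as it stands.
- The arm moves only by the shell command python3 -m jog 'ROWS' [FORCE]. ROWS is a JSON object of lists of equal length, an entry for each row: "offset": the shift along the world's x, y, z in m, a list of three; "yaw": the turn about the world's z in degrees; "jaw": the closure, from 0 (fully open) to 1 (shut). A call has 1 to 20 rows; each row shifts and turns the commanded pose from where the row before left it; what a row does not reach is not made up. A row lasts 1/12 s, in which the tool goes at most 41.7 mm and 7.16 degrees, less where a joint would pass 70% of its speed; a pose out of reach is approached as far as the arm can. A call is refused whole if a number of a shift passes 0.0417 or a number of a turn 7.16, either way. A call with a gripper value outside its range is refused whole. The fingers move at their own pace and stop on an object; FORCE is the grip in N (left out, the last holds). Time passes only in rows, so rows that do not move let the fingers close. It gives the time, the measured TCP pose, the force, the opening and the grip force at its end, in the units of the state.
- manip.get_obs(): the state, without advancing time (a new reading comes with each control period).
- manip.camera(name): name is "scene" or "side" or "wrist"; returns a dict with "frame" (384x512x3 uint8, red, green, blue), "camera_matrix" (3x3 intrinsics, pixels), "eye" and "attitude" of the camera in the world; the wrist camera has in their place "hand_eye" (4x4, takes a point from camera to tool coordinates, whose origin is the TCP and whose axes are the flange's). Camera axes: x right, y up, looking along -z (the intrinsics and any distortion apply to the point x, -y, -z); pixel columns grow to the right and rows downward; lengths in m; the calibration is good to about 2 mm. The wrist camera is an equidistant fisheye: a pixel r from the principal point sees the ray r / f radians off the axis. A picture is of the moment at which its call begins: read the wrist's pose just before it. There is no depth.
- manip.hand_in(): hands the job in; it is judged then, once.
Trained networks look in a picture, given as the dict that the camera call returned (one of the last four; its "shot" number tells which), for a name from the list of things; names that differ only in an ending like _2 or _b are one class to them, and where a whole thing is asked for, a point or a joint stands for the part that bears it (a point fixed in the world has none). Each returns a list of dicts, best first, with "score" (0 to 1); they miss things now and then, are a little off and sometimes report something else, mostly with a low value. They report only what shows in the picture. A call takes as long as a camera call.
- manip.masks_of(picture, name): "region" (384x512 bool, what is visible of it).
- manip.tip_of(picture, name): "at" ([x, y, z] in m, in world coordinates, good to about 4 mm: a listed point, or the origin of a listed thing).
The state is a dict: "clock": time; "joint_pos": joint angles; "joint_velocities": joint speeds; "tau": joint torques, N m; "position": TCP position; "ee_rot": TCP orientation; "ft_force": force on the tool from outside, world axes, zero at the start; "torque": the same for the moment, N m; "grip_width": opening from 0.0 (shut) to 1.0 (fully open); "grasp_force": force on a finger pad.
Only numpy, scipy, OpenCV 4.12 (cv2) and the standard library are available. Lean on these libraries where they do the work, as an engineer would, in place of code of your own. Each camera call takes 0.05 s, during which the arm holds its last target. There are 200 camera calls.

### The job

Get the shelf lipping ready for the saw: take hold of it (its tail sticks out free to the right of the bench hook), push it back snug and square against the hook's fence, and slide it out to the left along the fence, without lifting it off the hook or letting it tip, until the pale cut line is flush with the hook's left (sawing) end. More than half of it then hangs out, so finish while the gripper is still holding it there, lying flat on the hook with the line at the sawing end. Leave the try square, the cork block and the short piece of moulding alone.

Things in the scene. Friction and masses are not known exactly. Their poses are not given: they have to be found in the camera images.
- lipping: Straight dark wooden batten, loose, 340 mm long (its y) x 42 wide (its x) x 18 thick, 0.1 to 0.2 kg, lying flat but skew on the bench hook, off the fence. Origin: centre of its underside (mass centre above it). Its +y end points left, outward; its -y end is the tail, in the air right of the hook; 55 mm of tail stay free there at the end. Grip it across its width about 30 mm from the tail end.
- cut_line (a point): Middle of the pale cut line, 2 mm broad, squared across the lipping's top face (18 mm above its underside) and down its sides. On the centre line at the lipping's y = -25 mm: 145 mm from the tail (right) end, 195 mm from the outer (left) end.
- bench_hook: Light wooden bench hook, hooked over the table's edge: it never moves or turns (axes as the world's). Origin at table height, below point saw_corner. Flat bed 28 mm high: from y = 0 (left, sawing end) to -90 mm, and 90 mm towards the robot from the fence, plus a 22 mm cleat. Fence at its far side: near face at x = 0, 30 mm thick, 22 mm above the bed, from y = 0 to -78 mm.
- saw_corner (a point): Point of the hook's bed (28 mm above the table) where the fence's near face meets the left (sawing) end: the cut line must come to its y, the lipping's far side to its x.
- try_square: Bystander: try square, rosewood stock and steel blade, 100 x 168 x 12 mm, lying on the table left of the hook. Origin at the centre of its underside. The lipping's outer part may pass over it, 28 mm above the table.
- cork_block: Bystander: cork sanding block, 122 x 84 x 33 mm, on the table at the far left. Origin at the centre of its underside.
- moulding_4: Bystander: short piece of moulding, 19 x 100 x 8 mm, lying on the side board to the right, whose top is 19 mm above the table. Origin at the centre of its underside.
- clock_bonnet: Obstacle, fixed: a clock bonnet's front frame standing upright on the table close behind the hook, about 0.34 m high, 0.09 m deep, from 70 mm behind the fence's near face onward; it spans from 0.30 m right to 0.31 m left of its origin (origin at table height, 0.045 m behind its front). Pass over it or keep on the robot's side.

How it is judged:
By the outcome, as a careful person would: the job done as asked, in the order asked, and still so for the second after the job is handed in, while the arm keeps its last pose, push and grip.
It also fails if it takes over 38 s, if anything falls off the work surface, if the arm or the gripper's body presses on something with over 40 N, if the wrist force passes 120 N, or if a joint passes its speed limit or range.

## Working session

There is one attempt and no reset: what is moved stays moved. The work goes in short steps, Python scripts to look and compute and a shell command to move; the robot and the scene stay as the last step left them, time stands still between calls to the robot, and variables do not carry over. Pictures are saved under pics/ and viewed, at most 10 in all, crops included, and the job is handed in when it is done.

```bash
mkdir -p pics; ls; cat > h.py <<'E'
import numpy as np, cv2
from scipy.spatial.transform import Rotation as R
from workcell import manip
def rot(a):
    a=np.array(a); return a if a.shape==(3,3) else R.from_quat(a).as_matrix()
def proj(p,P):
    P=np.atleast_2d(P)
    c=(P-np.array(p["eye"]))@rot(p["attitude"]); q=c*[1,-1,-1]
    u=q@np.array(p["camera_matrix"]).T
    return u[:,:2]/u[:,2:]
def unproj(p,uv,z):
    uv=np.atleast_2d(uv).astype(float)
    K=np.array(p["camera_matrix"])
    q=np.c_[uv,np.ones(len(uv))]@np.linalg.inv(K).T
    d=(q*[1,-1,-1])@rot(p["attitude"]).T
    e=np.array(p["eye"]); return e+d*((z-e[2])/d[:,2])[:,None]
def save(n,p): cv2.imwrite("pics/"+n+".png",cv2.cvtColor(p["frame"],cv2.COLOR_RGB2BGR))
E
python3 - <<'E'
from h import *
o=manip.get_obs(); print({k:np.round(v,3) for k,v in o.items()}); print(manip.tcp_to_grasp)
for c in ["scene","side"]:
    p=manip.camera(c); save(c+"0",p); print(c,[k for k in p], np.round(p["eye"],3),np.round(p["attitude"],3),np.round(p["camera_matrix"],1), p.get("distortion"))
    for n in ["lipping","cut_line","bench_hook","saw_corner","try_square","cork_block","moulding_4","clock_bonnet"]:
        t=manip.tip_of(p,n); print(n,[(np.round(d["at"],4).tolist(),round(d["score"],2)) for d in t[:2]])
    for n in ["lipping","bench_hook"]:
        m=manip.masks_of(p,n)
        if m:
            r=m[0]["region"].astype(np.uint8); print(n,m[0]["score"],r.sum())
            cs,_=cv2.findContours(r,0,2); cc=max(cs,key=cv2.contourArea); print(cv2.approxPolyDP(cc,3,True)[:,0].tolist())
E
```

```text
pics
{'clock': np.float64(0.0), 'joint_pos': array([-1.209,  0.333, -0.065,  1.461,  0.022,  1.35 , -0.089]), 'joint_velocities': array([-0.001,  0.   , -0.   , -0.001, -0.   ,  0.001, -0.003]), 'tau': array([-0.0000e+00, -6.2542e+01,  4.9000e-02, -3.9161e+01,  1.6000e-02,
        1.0000e-02, -0.0000e+00]), 'position': array([0.234, 0.579, 0.231]), 'ee_rot': array([ 0.191,  0.982, -0.001, -0.   ]), 'ft_force': array([-0.19 ,  0.565, -0.514]), 'torque': array([-0.053,  0.045, -0.044]), 'grasp_force': np.float64(0.0), 'grip_width': np.float64(0.998)}
0.0187
scene ['frame', 'camera_matrix', 'eye', 'attitude', 'shot'] [-0.163 -0.861  0.746] [ 0.433 -0.15  -0.295  0.839] [[419.1   0.  255.1]
 [  0.  419.1 188. ]
 [  0.    0.    1. ]] None
lipping [([0.3703, -0.0783, 0.0251], 0.71)]
cut_line [([0.3688, -0.1066, 0.046], 0.62), ([0.4026, 0.1026, -0.0011], 0.53)]
bench_hook [([0.4163, -0.0479, 0.0035], 0.77)]
saw_corner [([0.4154, -0.0474, 0.0298], 0.81), ([0.4163, -0.0499, 0.0013], 0.59)]
try_square [([0.4023, 0.0988, -0.0024], 0.66)]
cork_block [([0.3977, 0.2615, 0.0009], 0.62)]
moulding_4 
[... 309 characters left out ...]
  0.823] [ 0.393 -0.095 -0.199  0.893] [[397.4   0.  260.2]
 [  0.  397.4 191.1]
 [  0.    0.    1. ]] None
lipping [([0.3669, -0.0803, 0.0282], 0.83)]
cut_line [([0.3681, -0.1046, 0.0457], 0.96)]
bench_hook [([0.4152, -0.0533, 0.0012], 0.91)]
saw_corner [([0.4156, -0.0509, 0.0281], 0.84), ([0.44, -0.4911, 0.0169], 0.32)]
try_square [([0.4045, 0.0991, -0.0035], 0.59)]
cork_block [([0.3969, 0.2611, -0.0039], 0.59)]
moulding_4 [([0.4417, -0.4923, 0.0219], 0.81), ([0.3981, 0.2596, -0.0064], 0.27)]
clock_bonnet []
lipping 0.95 1399
[[202, 165], [201, 171], [244, 242], [257, 239], [254, 227], [212, 164]]
bench_hook 0.64 1239
[[203, 202], [204, 215], [213, 235], [219, 236], [230, 220], [217, 199]]
```

```bash
python3 - <<'E'
from h import *
a=cv2.imread("pics/scene0.png"); b=cv2.imread("pics/side0.png")
x=np.hstack([cv2.resize(a[130:290,140:340],None,fx=2,fy=2,interpolation=2),cv2.resize(b[130:290,140:340],None,fx=2,fy=2,interpolation=2)])
cv2.imwrite("pics/c0.png",x)
# top-face corners
for c in ["scene","side"]:
    p=manip.camera(c)
    m=manip.masks_of(p,"lipping")[0]["region"].astype(np.uint8)
    cs,_=cv2.findContours(m,0,2); cc=max(cs,key=cv2.contourArea)[:,0]
    # fit lipping pose by silhouette: hull of 8 box corners
    from scipy.optimize import minimize
    def sil(v,z=.028):
        x,y,t=v; Rz=np.array([[np.cos(t),-np.sin(t)],[np.sin(t),np.cos(t)]])
        P=[]
        for sx in(-.021,.021):
            for sy in(-.17,.17):
                q=Rz@[sx,sy]+[x,y]
                for h in(0,.018): P.append([*q,z+h])
        u=proj(p,P); hull=cv2.convexHull((u*16).astype(np.int32))
        im=np.zeros((384*4,512*4),np.uint8); cv2.fillConvexPoly(im,(hull/4).astype(np.int32),1); return im
    M=cv2.resize(m,None,fx=4,fy=4,interpolation=0)
    def f(v): s=sil(v[:3],v[3]); return 1-(s&M).sum()/(s|M).sum()
    best=min((minimize(f,[.369,-.079,t,.028],method="Nelder-Mead",options=dict(initial_simplex=np.array([.369,-.079,t,.028])+np.array([[0,0,0,0],[.01,0,0,0],[0,.01,0,0],[0,0,.1,0],[0,0,0,.01]]))) for t in(-.2,0,.2)),key=lambda r:r.fun)
    print(c,np.round(best.x,4),np.degrees(best.x[2]),best.fun)
E
```

```text
scene [ 0.3766 -0.0713  0.0172  0.0159] 0.9870949006011185 0.059158041156977426
side [ 0.37   -0.0847  0.0214  0.0277] 1.2284759537551946 0.04224329231389956
```

View pics/scene0.png

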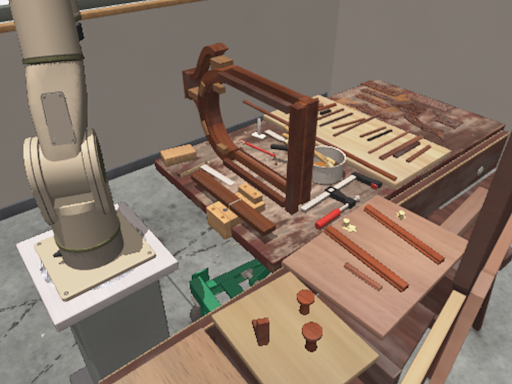

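View pics/c0.png

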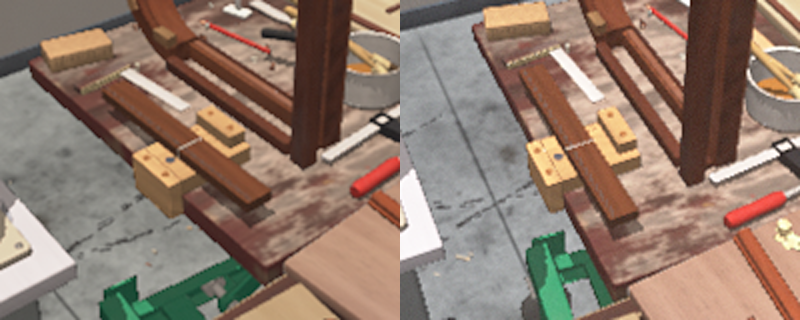

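The lipping lies across the hook, with the cut line near crop pixel (185,147). Its tail is free over the table at (260,195), and there is a gap to the fence. Next I'll move over the tail.

```bash
python3 -m jog '{"offset":[[0.014,-0.036,0],[0.014,-0.036,0],[0.014,-0.036,0],[0.014,-0.036,0],[0.014,-0.036,0],[0.014,-0.036,0],[0.014,-0.036,0],[0.014,-0.036,0],[0.014,-0.036,0],[0.014,-0.036,0],[0.014,-0.036,0],[0.014,-0.036,0],[-0.004,-0.04,0],[-0.004,-0.04,0],[-0.004,-0.04,0],[-0.004,-0.04,0],[-0.004,-0.04,0],[-0.004,-0.04,0],[-0.004,-0.04,0],[-0.004,-0.04,0]],"yaw":[-3.4,-3.4,-3.4,-3.4,-3.4,-3.4,-3.4,-3.4,-3.4,-3.4,-3.4,-3.4,-3.4,-3.4,-3.4,-3.4,-3.4,-3.4,-3.4,-3.4],"jaw":[0,0,0,0,0,0,0,0,0,0,0,0,0,0,0,0,0,0,0,0]}'
cat >> h.py <<'E'
def wrist():
    o=manip.get_obs(); p=manip.camera("wrist"); return o,p
def wcam(o,p):
    T=np.eye(4); T[:3,:3]=rot(o["ee_rot"]); T[:3,3]=o["position"]; return T@np.array(p["hand_eye"])
def wun(o,p,uv,z):
    K=np.array(p["camera_matrix"]); T=wcam(o,p)
    uv=np.atleast_2d(uv).astype(float); a=(uv-K[:2,2])/[K[0,0],K[1,1]]
    th=np.linalg.norm(a,axis=1)+1e-9
    d=np.c_[a*(np.sin(th)/th)[:,None],np.cos(th)]*[1,-1,-1]
    d=d@T[:3,:3].T; e=T[:3,3]; return e+d*((z-e[2])/d[:,2])[:,None]
E
python3 - <<'E'
from h import *
o,p=wrist(); save("w1",p); print(np.round(o["position"],4),np.round(o["ee_rot"],4),o["ft_force"])
print({k:np.round(v,3) for k,v in p.items() if k!="frame"})
for n in ["lipping","cut_line","bench_hook","saw_corner"]:
    t=manip.tip_of(p,n); print(n,[(np.round(d["at"],4).tolist(),round(d["score"],2)) for d in t[:2]])
m=manip.masks_of(p,"lipping")
if m:
    r=m[0]["region"].astype(np.uint8); cs,_=cv2.findContours(r,0,2); cc=max(cs,key=cv2.contourArea); a=cv2.approxPolyDP(cc,3,True)[:,0]
    print(np.c_[a,np.round(wun(o,p,a,.046),4)].tolist())
E
```

```text
clock: 2.97
position: [0.3699, -0.1747, 0.2316]
ee_rot: [0.708, 0.706, 0.001, 0.0]
ft_force: [1.8, 0.8, 0.5]
grip_width: 1.001
grasp_force: 0.0
[ 0.3699 -0.1747  0.2316] [7.085e-01 7.057e-01 7.000e-04 2.000e-04] [1.84539017 0.78659594 0.53725648]
{'camera_matrix': array([[297.319,   0.   , 257.422],
       [  0.   , 297.319, 194.493],
       [  0.   ,   0.   ,   1.   ]]), 'hand_eye': array([[-0.001,  0.954,  0.299,  0.077],
       [ 1.   ,  0.   ,  0.001, -0.   ],
       [ 0.001,  0.299, -0.954, -0.141],
       [ 0.   ,  0.   ,  0.   ,  1.   ]]), 'shot': np.int64(5)}
lipping []
cut_line [([0.3668, -0.102, 0.0475], 0.89)]
bench_hook [([0.4105, -0.0523, -0.0019], 0.89)]
saw_corner [([0.4144, -0.0572, 0.0273], 0.67)]
[[234.0, 0.0, 0.3448, 0.0224, 0.046], [241.0, 232.0, 0.3493, -0.2477, 0.046], [275.0, 231.0, 0.3904, -0.2466, 0.046], [272.0, 3.0, 0.3863, 0.0182, 0.046]]
```

View pics/w1.png

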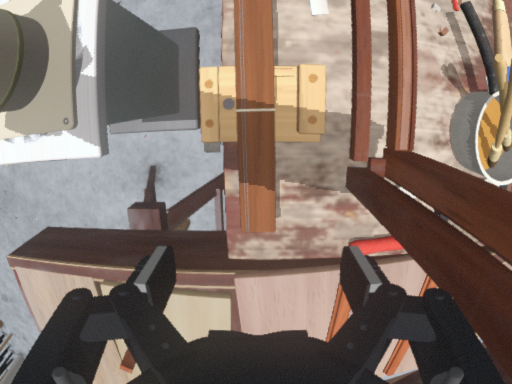

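The wrist view shows the cut line at row 109, columns 237–274. The tail end is at row 232 and the hook spans rows 66–141. The measured width (41–42 mm) confirms the top is at 46 mm, and the skew is about +0.9°. I'll descend over the grip spot and re-measure from the second height.

```bash
python3 -m jog '{"offset":[[0,-0.021,0],[0,-0.021,0],[0,0,-0.027],[0,0,-0.027],[0,0,-0.027],[0,0,-0.027],[0,0,-0.027],[0,0,0]],"yaw":[0.2,0,0,0,0,0,0,0],"jaw":[0,0,0,0,0,0,0,0]}' 40
python3 - <<'E'
from h import *
o,p=wrist(); save("w2",p); print(np.round(o["position"],4),np.round(o["ee_rot"],4),o["ft_force"])
for n in ["lipping","cut_line","bench_hook","saw_corner"]:
    t=manip.tip_of(p,n); print(n,[(np.round(d["at"],4).tolist(),round(d["score"],2)) for d in t[:2]])
for n,z in (("lipping",.046),("bench_hook",.05)):
  m=manip.masks_of(p,n)
  if m:
    r=m[0]["region"].astype(np.uint8); cs,_=cv2.findContours(r,0,2)
    for cc in cs:
      if cv2.contourArea(cc)<30: continue
      a=cv2.approxPolyDP(cc,2,True)[:,0]
      print(n,np.c_[a,np.round(wun(o,p,a,z)[:,:2],4),np.round(wun(o,p,a,.028)[:,:2],4)].tolist())
E
```

```text
clock: 3.93
position: [0.3683, -0.2125, 0.0925]
ee_rot: [0.705, 0.709, -0.002, -0.003]
ft_force: [-0.9, 0.6, -0.4]
grip_width: 1.001
grasp_force: 0.0
[ 0.3683 -0.2125  0.0925] [ 0.7051  0.7091 -0.0022 -0.0026] [-0.90730759  0.55247473 -0.4027095 ]
lipping [([0.3668, -0.078, 0.0299], 0.89)]
cut_line [([0.3657, -0.105, 0.0455], 0.89)]
bench_hook [([0.4119, -0.0514, -0.0044], 0.91)]
saw_corner []
lipping [[225.0, 0.0, 0.3463, -0.0664, 0.3442, -0.0598], [225.0, 115.0, 0.3467, -0.1424, 0.3446, -0.143], [231.0, 262.0, 0.3483, -0.2464, 0.3464, -0.257], [284.0, 264.0, 0.3871, -0.2477, 0.3888, -0.2584], [289.0, 258.0, 0.3905, -0.2426, 0.3926, -0.2529], [293.0, 161.0, 0.3902, -0.1718, 0.3923, -0.1752], [290.0, 0.0, 0.3872, -0.0663, 0.389, -0.0597]]
bench_hook [[291.0, 0.0, 0.3874, -0.0678, 0.3897, -0.0597], [292.0, 112.0, 0.3883, -0.1402, 0.3907, -0.1407], [362.0, 116.0, 0.4336, -0.1405, 0.4414, -0.1411], [364.0, 103.0, 0.4346, -0.1321, 0.4425, -0.1317], [375.0, 99.0, 0.4422, -0.1289, 0.451, -0.1281], [377.0, 90.0, 0.4434, -0.1229, 0.4523, -0.1213], [376.0, 0.0, 0.4433, -0.0611, 0.4523, -0.0522]]
bench_hook [[169.0, 0.0, 0.3107, -0.0647, 0.3038, -0.0562], [169.0, 113.0, 0.3113, -0.1399, 0.3045, -0.1404], [222.0, 113.0, 0.3453, -0.141, 0.3426, -0.1416], [225.0, 111.0, 0.3472, -0.1398, 0.3447, -0.1403], [224.0, 0.0, 0.3461, -0.0679, 0.3435, -0.0598]]
```

View pics/w2.png

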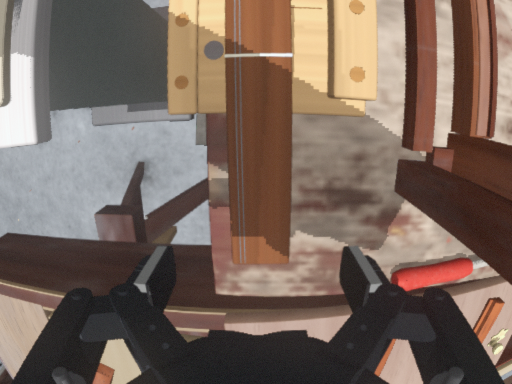

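The view shows the tail end at row 262, columns 231–289, centred between the fingers. The bed's right end at row 113 puts the sawing end at y≈-0.051, and the fence face is at x≈0.415. I'll descend to grip height.

```bash
python3 -m jog '{"offset":[[0,-0.002,-0.026],[0,-0.001,-0.026],[0,0,-0.025],[0,0,0],[0,0,0],[0,0,0]],"yaw":[0,0,0,0,0,0],"jaw":[0,0,0,0,0,0]}' 40; python3 - <<'E'
from h import *
o,p=wrist();print(np.round(o["position"],4),np.round(o["joint_velocities"],3)); print(R.from_quat(o["ee_rot"]).as_matrix().round(4))
E
```

```text
clock: 4.78
position: [0.3714, -0.2181, 0.0208]
ee_rot: [0.706, 0.708, 0.0, 0.001]
ft_force: [-0.5, -0.7, 0.1]
grip_width: 1.001
grasp_force: 0.0
[ 0.3714 -0.2181  0.0208] [-0.005 -0.021  0.006 -0.007 -0.008 -0.006  0.009]
[[-2.4e-03  1.0e+00  1.5e-03]
 [ 1.0e+00  2.4e-03 -2.0e-04]
 [-2.0e-04  1.5e-03 -1.0e+00]]
```

```bash
python3 -m jog '{"offset":[[-0.001,0,-0.004],[0,0,0],[0,0,0],[0,0,0],[0,0,0],[0,0,0],[0,0,0],[0,0,0],[0,0,0],[0,0,0]],"yaw":[0,0,0,0,0,0,0,0,0,0],"jaw":[0,0,1,1,1,1,1,1,1,1]}' 40; python3 - <<'E'
from h import *
o,p=wrist();save("w3",p);print(np.round(o["position"],4),o["ft_force"],o["torque"])
for n in ["lipping","cut_line","saw_corner"]:
    t=manip.tip_of(p,n); print(n,[(np.round(d["at"],4).tolist(),round(d["score"],2)) for d in t[:2]])
q=manip.camera("side")
for n in ["lipping","cut_line","saw_corner"]:
    t=manip.tip_of(q,n); print(n,[(np.round(d["at"],4).tolist(),round(d["score"],2)) for d in t[:2]])
m=manip.masks_of(p,"lipping")[0]["region"]
for row in (20,60,100,140,180):
    c=np.where(m[row])[0]; print(np.round(wun(o,p,[[c[0],row],[c[-1]+1,row]],.046)[:,:2],4).tolist())
E
```

```text
clock: 5.67
position: [0.3697, -0.2177, 0.0154]
ee_rot: [0.706, 0.708, 0.0, 0.0]
ft_force: [0.2, 0.5, 1.8]
grip_width: 0.486
grasp_force: 45.5
[ 0.3697 -0.2177  0.0154] [0.1694332  0.545103   1.81370293] [ 0.23834486 -0.04620434 -0.0068922 ]
lipping []
cut_line [([0.3702, -0.1049, 0.0493], 0.62)]
saw_corner []
lipping [([0.3691, -0.0782, 0.0304], 0.61), ([0.3994, 0.0991, 0.0005], 0.38)]
cut_line [([0.3692, -0.1054, 0.0489], 0.59)]
saw_corner [([0.372, -0.1027, 0.0468], 0.28)]
[[0.3469, -0.1077], [0.3881, -0.1079]]
[[0.3475, -0.1236], [0.3884, -0.1237]]
[[0.3477, -0.1389], [0.3885, -0.1389]]
[[0.3478, -0.154], [0.3889, -0.154]]
[[0.3483, -0.1697], [0.3896, -0.1696]]
```

View pics/w3.png

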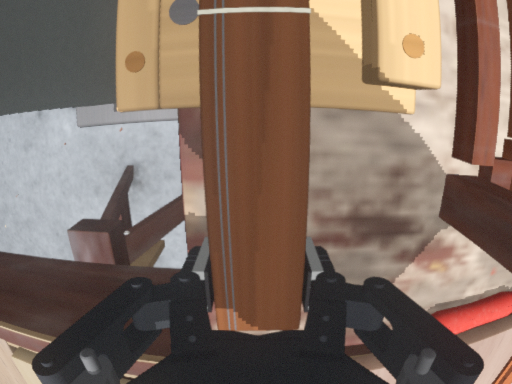

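The lipping is gripped: opening 41 mm, 45 N, fingers either side at rows 245–300. The cut line is at row 11, and the fence's near face at about column 375, still with a gap. I'll push it back now.

```bash
python3 -m jog '{"offset":[[0.004,0,0],[0.006,0,0],[0.006,0,0],[0.004,0,0],[0,0,0],[0,0,0]],"yaw":[0,-0.5,-0.5,0,0,0],"jaw":[1,1,1,1,1,1]}' 60; python3 - <<'E'
from h import *
o,p=wrist();save("w4",p);print(np.round(o["position"],4),o["ft_force"],o["torque"],o["grasp_force"]);print(rot(o["ee_rot"]).round(4))
for n in ["lipping","bench_hook"]:
  m=manip.masks_of(p,n)[0]["region"]
  for row in (20,40,60,80,100):
    c=np.where(m[row])[0]; c=c[[0,-1]]; print(n,row,c.tolist(),np.round(wun(o,p,[[c[0],row],[c[-1]+1,row]],.046 if n=="lipping" else .05)[:,:2],4).tolist())
E
```

```text
clock: 6.62
position: [0.3907, -0.2177, 0.0155]
ee_rot: [0.712, 0.702, 0.0, 0.001]
ft_force: [2.2, 0.3, 2.2]
grip_width: 0.479
grasp_force: 63.5
[ 0.3907 -0.2177  0.0155] [2.18944714 0.26216069 2.1764447 ] [ 0.32607718 -0.4009621  -0.16908946] 63.48952889442444
[[ 1.470e-02  9.999e-01  1.500e-03]
 [ 9.999e-01 -1.470e-02 -5.000e-04]
 [-5.000e-04  1.500e-03 -1.000e+00]]
lipping 20 [199, 309] [[0.3702, -0.1074], [0.4113, -0.1082]]
lipping 40 [199, 310] [[0.3701, -0.1154], [0.4115, -0.1162]]
lipping 60 [199, 309] [[0.3701, -0.1232], [0.411, -0.124]]
lipping 80 [200, 310] [[0.3703, -0.1309], [0.4113, -0.1316]]
lipping 100 [200, 310] [[0.3701, -0.1385], [0.4112, -0.1392]]
bench_hook 20 [76, 392] [[0.3187, -0.0994], [0.4434, -0.1057]]
bench_hook 40 [76, 393] [[0.319, -0.1083], [0.4434, -0.1139]]
bench_hook 60 [75, 394] [[0.3186, -0.1167], [0.4436, -0.1219]]
bench_hook 80 [77, 388] [[0.3194, -0.1252], [0.441, -0.13]]
bench_hook 100 [78, 373] [[0.3195, -0.1335], [0.4348, -0.1382]]
```

View pics/w4.png

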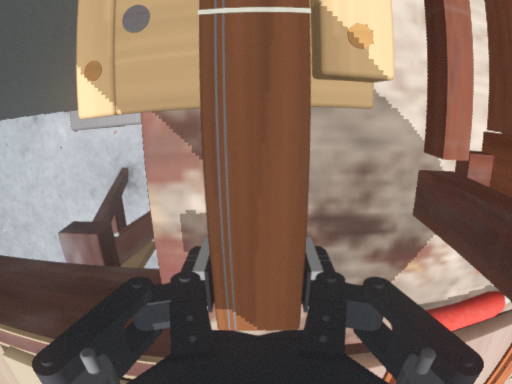

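The lipping is now square, with its edge constant at x≈0.4112. A gap of about 2 mm is left to the fence at columns 310–316. I'll nudge it on until the force shows contact.

```bash
python3 -m jog '{"offset":[[0.002,0,0],[0,0,0],[0,0,0]],"yaw":[0,0,0],"jaw":[1,1,1]}' 60;  python3 -m jog '{"offset":[[0.001,0,0],[0,0,0],[0,0,0]],"yaw":[0,0,0],"jaw":[1,1,1]}'; python3 -m jog '{"offset":[[0.001,0,0],[0,0,0],[0,0,0]],"yaw":[0,0,0],"jaw":[1,1,1]}'; python3 - <<'E'
from h import *
o=manip.get_obs(); print(o["ft_force"],o["torque"],o["position"],rot(o["ee_rot"])[0,0])
E
```

```text
clock: 7.02
position: [0.3912, -0.2177, 0.0152]
ee_rot: [0.712, 0.702, -0.0, -0.0]
ft_force: [-2.3, 0.8, 4.3]
grip_width: 0.483
grasp_force: 63.8
clock: 7.27
position: [0.3921, -0.2177, 0.0152]
ee_rot: [0.712, 0.702, -0.0, -0.0]
ft_force: [-3.2, -0.9, 4.4]
grip_width: 0.485
grasp_force: 63.9
clock: 7.52
position: [0.3936, -0.2176, 0.0153]
ee_rot: [0.712, 0.702, 0.0, -0.0]
ft_force: [-3.1, 0.6, 3.3]
grip_width: 0.479
grasp_force: 63.8
[-3.11375983  0.56808757  3.33630469] [0.23421911 0.65280087 0.22810583] [ 0.39360561 -0.21761693  0.0152947 ] 0.014710714802746622
```

```bash
python3 -m jog '{"offset":[[0.001,0,0],[0,0,0],[0,0,0]],"yaw":[0,0,0],"jaw":[1,1,1]}';  python3 -m jog '{"offset":[[0.001,0,0],[0,0,0],[0,0,0]],"yaw":[0,0,0],"jaw":[1,1,1]}'; python3 - <<'E'
from h import *
o,p=wrist();save("w5",p); print(o["ft_force"],o["torque"],o["position"],rot(o["ee_rot"])[0,0])
for n in ["lipping"]:
  m=manip.masks_of(p,n)[0]["region"]
  for row in (20,50,80,110,140,170):
    c=np.where(m[row])[0]; c=c[[0,-1]]; print(n,row,c.tolist(),np.round(wun(o,p,[[c[0],row],[c[-1]+1,row]],.046)[:,:2],4).tolist())
E
```

```text
clock: 7.77
position: [0.3942, -0.2176, 0.0152]
ee_rot: [0.712, 0.702, -0.0, -0.0]
ft_force: [-5.0, 0.0, 4.3]
grip_width: 0.483
grasp_force: 64.1
clock: 8.02
position: [0.3943, -0.2177, 0.015]
ee_rot: [0.712, 0.702, -0.001, -0.001]
ft_force: [-8.1, -1.8, 5.6]
grip_width: 0.479
grasp_force: 64.5
[-8.13011022 -1.84684659  5.6332819 ] [0.20487192 1.63285121 0.76253097] [ 0.39429805 -0.21767345  0.01496289] 0.014271159426468026
lipping 20 [197, 308] [[0.3731, -0.1074], [0.4145, -0.1083]]
lipping 50 [197, 309] [[0.3731, -0.1194], [0.4146, -0.1202]]
lipping 80 [198, 309] [[0.3733, -0.1309], [0.4145, -0.1317]]
lipping 110 [198, 309] [[0.3729, -0.1423], [0.4144, -0.143]]
lipping 140 [200, 309] [[0.3732, -0.1536], [0.4146, -0.1543]]
lipping 170 [203, 307] [[0.3737, -0.1653], [0.4141, -0.1659]]
```

Contact is confirmed: -8 N, with the far side at x≈0.4145 and square. I'll add a slight squaring yaw and slide left by most of the distance.

```bash
python3 -m jog '{"offset":[[0,0,0],[0,0.005,0],[0,0.008,0],[0,0.008,0],[0,0.008,0],[0,0.008,0],[0,0.005,0],[0,0,0],[0,0,0],[0,0,0]],"yaw":[-0.2,0,0,0,0,0,0,0,0,0],"jaw":[1,1,1,1,1,1,1,1,1,1]}'; python3 - <<'E'
from h import *
o,p=wrist();save("w6",p); print(o["ft_force"],o["torque"],o["position"],rot(o["ee_rot"])[0,0])
for n in ["lipping"]:
  m=manip.masks_of(p,n)[0]["region"]
  for row in (0,20,50,80,110,140,170):
    c=np.where(m[row])[0]; c=c[[0,-1]]; print(n,row,c.tolist(),np.round(wun(o,p,[[c[0],row],[c[-1]+1,row]],.046)[:,:2],4).tolist())
for n in ("cut_line","bench_hook","saw_corner"): print([(np.round(d["at"],4).tolist(),round(d["score"],2)) for d in manip.tip_of(p,n)[:2]])
for c in ("side","scene"):
  q=manip.camera(c); save(c+"6",q)
  for n in ("cut_line","saw_corner","lipping"): print(c,n,[(np.round(d["at"],4).tolist(),round(d["score"],2)) for d in manip.tip_of(q,n)[:2]])
a,b=[cv2.imread(f"pics/{c}6.png") for c in("side","scene")]
cv2.imwrite("pics/c6.png",np.hstack([cv2.resize(i[170:245,180:280],None,fx=4,fy=4,interpolation=2) for i in(a,b)]))
E
```

```text
clock: 8.95
position: [0.3941, -0.1779, 0.0155]
ee_rot: [0.714, 0.701, -0.002, 0.0]
ft_force: [-13.3, -10.2, 14.2]
grip_width: 0.481
grasp_force: 65.9
[-13.26046995 -10.22214942  14.20918426] [-1.84276727  2.55122578  1.18584487] [ 0.39410994 -0.1779038   0.0154607 ] 0.018571868929170746
lipping 0 [197, 306] [[0.3733, -0.059], [0.4144, -0.0602]]
lipping 20 [197, 306] [[0.3734, -0.0674], [0.4141, -0.0685]]
lipping 50 [198, 308] [[0.3736, -0.0794], [0.4145, -0.0804]]
lipping 80 [198, 308] [[0.3734, -0.091], [0.4143, -0.0919]]
lipping 110 [198, 308] [[0.373, -0.1023], [0.4142, -0.1032]]
lipping 140 [200, 308] [[0.3732, -0.1137], [0.4143, -0.1146]]
lipping 170 [202, 307] [[0.3733, -0.1254], [0.4141, -0.1262]]
[([0.3919, -0.064, 0.0496], 0.63)]
[]
[]
side cut_line [([0.3929, -0.0623, 0.047], 0.62)]
side saw_corner []
side lipping [([0.3956, -0.0418, 0.028], 0.78), ([0.4152, -0.0507, 0.0002], 0.74)]
scene cut_line [([0.3967, -0.0674, 0.0446], 0.84)]
scene saw_corner []
scene lipping [([0.3985, -0.0392, 0.0222], 0.74), ([0.449, -0.49, 0.0196], 0.5)]
```

View pics/c6.png

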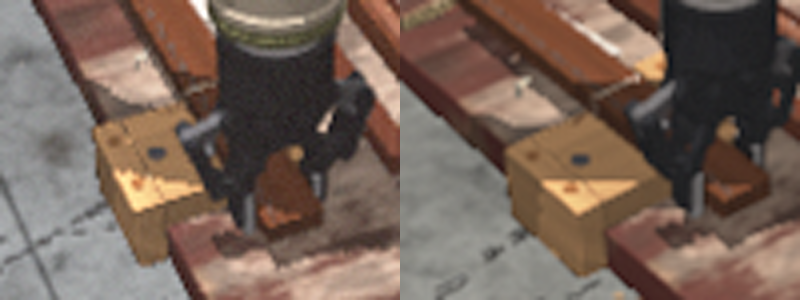

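The lipping lies along the fence. Its cut line is still short of the sawing end, visible at about (630,85) in the right crop. I'll measure the line and the sawing end precisely from the pictures already saved.

```bash
python3 - <<'E'
from h import *
p=manip.camera("wrist")
def O(pos,yaw): # tool down, tool-y dir yaw deg
    c,s=np.cos(np.radians(yaw)),np.sin(np.radians(yaw))
    return dict(position=np.array(pos),ee_rot=np.array([[-s,c,0],[c,s,0],[0,0,-1]]))
# line rows
for n,o,c0,c1,lo,hi in(("w1",dict(position=[.3699,-.1747,.2316],ee_rot=[.7085,.7057,.0007,.0002]),240,272,95,125),("w2",dict(position=[.3683,-.2125,.0925],ee_rot=[.7051,.7091,-.0022,-.0026]),232,286,40,70),("w3",O([.3697,-.2177,.0154],-.1),205,300,0,30),("w4",O([.3907,-.2177,.0155],-.84),205,300,0,30),("w5",O([.3943,-.2177,.0150],-.82),205,300,0,30),("w6",O([.3941,-.1779,.0155],-1.06),205,300,0,30)):
    im=cv2.imread(f"pics/{n}.png").astype(float).sum(2)
    for ca,cb in((c0,c0+15),(cb0:=(c1-15),c1)):
        s=im[lo:hi,ca:cb].mean(1); b=np.clip(s-np.median(s)-60,0,None); r=lo+(b*np.arange(len(s))).sum()/max(b.sum(),1)
        print(n,ca,round(r,2),np.round(wun(o,p,[[(ca+cb)/2,r]],.046)[0,:2],4).tolist(),end=" ")
    print()
im=cv2.imread("pics/w1.png").astype(int)
for c in (206,215,222,285,292,312): print(c,[int(v) for v in im[58:76,c].sum(1)])
o=dict(position=[.3699,-.1747,.2316],ee_rot=[.7085,.7057,.0007,.0002])
for r in (66,141): print(r,wun(o,p,[[215,r],[287,r]],.028).round(4).tolist(),wun(o,p,[[312,r]],.05).round(4).tolist())
E
```

```text
w1 240 105.93 [0.3591, -0.0996] w1 257 105.05 [0.3775, -0.0988] 
w2 232 53.01 [0.3558, -0.1029] w2 271 54.45 [0.3799, -0.1037] 
w3 205 10.79 [0.3528, -0.1043] w3 285 9.35 [0.3824, -0.1039] 
w4 205 10.78 [0.3753, -0.104] w4 285 9.4 [0.4049, -0.1041] 
w5 205 10.62 [0.3789, -0.1041] w5 285 8.88 [0.4084, -0.1041] 
w6 205 10.94 [0.3791, -0.0642] w6 285 9.06 [0.4087, -0.0642] 
206 [526, 525, 514, 512, 519, 527, 525, 523, 532, 595, 629, 632, 633, 630, 632, 632, 633, 636]
215 [484, 476, 474, 470, 481, 489, 503, 515, 562, 627, 646, 649, 653, 652, 650, 651, 649, 650]
222 [450, 441, 409, 416, 416, 410, 413, 424, 545, 617, 628, 636, 639, 645, 640, 644, 650, 652]
285 [525, 515, 503, 502, 509, 512, 509, 480, 578, 609, 540, 588, 628, 632, 641, 650, 645, 608]
292 [517, 505, 495, 494, 502, 509, 506, 489, 550, 617, 592, 618, 628, 631, 636, 649, 646, 590]
312 [555, 544, 540, 536, 548, 566, 552, 609, 629, 631, 630, 628, 630, 630, 627, 604, 520, 496]
66 [[0.3216, -0.052, 0.028], [0.4037, -0.0529, 0.028]] [[0.4286, -0.0548, 0.05]]
141 [[0.32, -0.1401, 0.028], [0.4042, -0.1407, 0.028]] [[0.4298, -0.1376, 0.05]]
```

```bash
python3 -m jog '{"offset":[[0,0,0.001],[0,0.004,0],[0,0.004,0],[0,0.003,0],[0,0,0],[0,0,0],[0,0,0]],"yaw":[0,0,0,0,0,0,0],"jaw":[1,1,1,1,1,1,1]}'; cat > m.py <<'E'
from h import *
import sys
n=sys.argv[1]
o,p=wrist();save(n,p); print(np.round(o["ft_force"],1),np.round(o["torque"],2),np.round(o["position"],4),rot(o["ee_rot"]).round(4).tolist())
m=manip.masks_of(p,"lipping")[0]["region"]
for row in (0,50,100,150):
    c=np.where(m[row])[0]; c=c[[0,-1]]; print(row,c.tolist(),np.round(wun(o,p,[[c[0],row],[c[-1]+1,row]],.046)[:,:2],4).tolist())
im=p["frame"].astype(float).sum(2)
for ca in(205,285):
    s=im[:30,ca:ca+15].mean(1); b=np.clip(s-np.median(s)-60,0,None); r=(b*np.arange(30)).sum()/max(b.sum(),1)
    print("line",round(r,2),np.round(wun(o,p,[[ca+7.5,r]],.046)[0,:2],4).tolist())
def edge(ca,cb,z):
    s=cv2.GaussianBlur(im[:60,ca:cb].mean(1)[:,None],(1,5),0)[:,0]; g=np.diff(s); r=int(abs(g[:25]).argmax())+.5
    print("edge",ca,r,np.round(wun(o,p,[[(ca+cb)/2,r]],z)[0,:2],4).tolist(),s[:24:2].round().astype(int).tolist())
edge(95,115,.028);edge(160,185,.028);edge(330,350,.05);edge(360,375,.05)
cv2.imwrite(f"pics/{n}c.png",cv2.resize(cv2.cvtColor(p["frame"],4)[:140,60:420],None,fx=2,fy=2,interpolation=2))
E
python3 m.py w7
```

```text
clock: 10.23
position: [0.3939, -0.1654, 0.0158]
ee_rot: [0.713, 0.701, -0.001, -0.001]
ft_force: [-9.0, -5.5, 3.6]
grip_width: 0.48
grasp_force: 64.2
[-9.  -5.5  3.6] [-0.95  1.74  0.71] [ 0.3939 -0.1654  0.0158] [[0.0181, 0.9998, -0.0028], [0.9998, -0.0181, -0.0008], [-0.0009, -0.0028, -1.0]]
0 [198, 307] [[0.3734, -0.0465], [0.4146, -0.0476]]
50 [198, 308] [[0.3733, -0.0669], [0.4144, -0.0679]]
100 [200, 309] [[0.3736, -0.0862], [0.4145, -0.087]]
150 [201, 308] [[0.3731, -0.1053], [0.4142, -0.106]]
line 11.28 [0.3789, -0.0518]
line 9.56 [0.4086, -0.0519]
edge 95 10.5 [0.324, -0.037] [547, 548, 545, 531, 494, 441, 383, 329, 278, 252, 249, 249]
edge 160 5.5 [0.3582, -0.0409] [324, 321, 328, 344, 357, 362, 361, 361, 361, 360, 355, 346]
edge 330 13.5 [0.4257, -0.0537] [577, 585, 595, 599, 596, 582, 579, 621, 642, 644, 643, 643]
edge 360 16.5 [0.4365, -0.0537] [548, 552, 568, 588, 606, 622, 633, 612, 611, 639, 646, 646]
```

View pics/w7c.png

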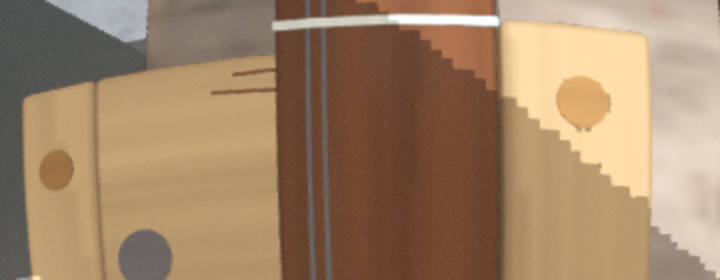

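The line (crop row 20–25, columns 273–498) now almost meets the hook's left end. The fence edge starts at crop (505,22), and the bed edge runs from (100,82) to (270,56). I'll get the exact difference.

```bash
python3 - <<'E'
from h import *
p=manip.camera("wrist"); o=manip.get_obs(); im=cv2.imread("pics/w7.png").astype(float)
sat=im[...,2]-im[...,0]  # wood vs floor
def edge(c,z,lo,hi):
    s=cv2.GaussianBlur(sat,(3,3),0)[lo:hi,c]; g=np.diff(s); r=lo+int(g.argmax())+.5+.0
    return r,wun(o,p,[[c,r+.5]],z)[0,:2].round(4).tolist()
for c in range(112,196,12): print("bed",c,edge(c,.028,20,50))
for c in range(316,380,8): print("fence",c,edge(c,.05,2,28))
g=im.sum(2)
for c in (200,215,250,280,304): print("line",c,im[5:18,c].sum(1).astype(int).tolist())
E
```

```text
bed 112 (38.5, [0.3283, -0.0526])
bed 124 (36.5, [0.3347, -0.0527])
bed 136 (34.5, [0.3408, -0.0528])
bed 148 (32.5, [0.3467, -0.0528])
bed 160 (30.5, [0.3525, -0.0526])
bed 172 (29.5, [0.3581, -0.0529])
bed 184 (27.5, [0.3636, -0.0526])
fence 316 (9.5, [0.4167, -0.053])
fence 324 (9.5, [0.4197, -0.0528])
fence 332 (10.5, [0.4227, -0.0529])
fence 340 (11.5, [0.4257, -0.0531])
fence 348 (12.5, [0.4288, -0.0531])
fence 356 (13.5, [0.4319, -0.0532])
fence 364 (13.5, [0.4351, -0.0528])
fence 372 (15.5, [0.4383, -0.0532])
line 200 [211, 206, 207, 209, 237, 419, 585, 597, 599, 583, 329, 223, 201]
line 215 [239, 238, 228, 303, 547, 605, 609, 597, 508, 300, 239, 236, 230]
line 250 [319, 274, 430, 593, 607, 609, 573, 340, 248, 237, 246, 238, 238]
line 280 [364, 412, 605, 762, 765, 765, 759, 533, 382, 374, 374, 369, 375]
line 304 [348, 346, 462, 736, 765, 765, 764, 683, 437, 340, 342, 348, 354]
```

```bash
python3 - <<'E'
from h import *
p=manip.camera("wrist"); o=manip.get_obs(); im=cv2.imread("pics/w7.png").astype(float)
sat=cv2.GaussianBlur(im[...,2]-im[...,0],(3,3),0); g=np.diff(sat,axis=0)
for c in (112,124,136,148,160,172): 
    r=120+g[120:260,c].argmin()+.5; print("bed right",c,r,wun(o,p,[[c,r]],.028)[0,:2].round(4).tolist(), round(g[120:260,c].min()))
for c in (320,330,340,350,360,370): 
    s=im[:,c].sum(1); d=np.diff(cv2.GaussianBlur(s[:,None],(1,3),0)[:,0]); r=150+abs(d[150:250]).argmax()+.5; print("fence right",c,r,wun(o,p,[[c,r]],.05)[0,:2].round(4).tolist())
cv2.imwrite("pics/w7d.png",cv2.resize(im[100:300,60:420],None,fx=2,fy=2,interpolation=2))
E
```

```text
bed right 112 218.5 [0.3193, -0.1407] -17
bed right 124 217.5 [0.3266, -0.1401] -15
bed right 136 218.5 [0.3334, -0.1406] -31
bed right 148 217.5 [0.3401, -0.14] -14
bed right 160 218.5 [0.3464, -0.1406] -9
bed right 172 218.5 [0.3526, -0.1406] -9
fence right 320 245.5 [0.4195, -0.1446]
fence right 330 216.5 [0.4228, -0.1318]
fence right 340 162.5 [0.4256, -0.1101]
fence right 350 183.5 [0.4301, -0.1184]
fence right 360 175.5 [0.434, -0.1152]
fence right 370 207.5 [0.4395, -0.1285][ WARN:0@1.470] global loadsave.cpp:1063 imwrite_ Unsupported depth image for selected encoder is fallbacked to CV_8U.
```

View pics/w7d.png

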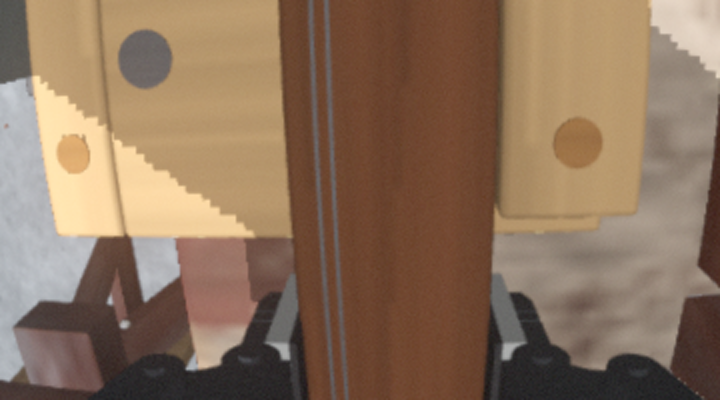

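```bash
python3 - <<'E'
from h import *
p=manip.camera("wrist"); print(np.round(manip.get_obs()["ft_force"],1))
def O(pos,yaw):
    c,s=np.cos(np.radians(yaw)),np.sin(np.radians(yaw))
    return dict(position=np.array(pos),ee_rot=np.array([[-s,c,0],[c,s,0],[0,0,-1]]))
for n,o,lo,hi in(("w5",O([.3943,-.2177,.0150],-.82),90,125),("w6",O([.3941,-.1779,.0155],-1.06),170,215),("w7",O([.3939,-.1654,.0158],-1.03),200,235)):
    im=cv2.imread(f"pics/{n}.png"); f=im.astype(float); b=cv2.GaussianBlur(f,(3,3),0)
    d=abs(np.diff(b,axis=0)).sum(2)
    rs=[lo+d[lo:hi,c].argmax()+.5 for c in range(120,180,6)]
    r=np.median(rs); print(n,r,[ (z,wun(o,p,[[150,r]],z)[0,1].round(4)) for z in(.024,.026,.028,.030)])
    # dowel (grey disc) centroid
    hsv=cv2.cvtColor(im,cv2.COLOR_BGR2HSV); k=((hsv[...,1]<60)&(hsv[...,2]<140)).astype(np.uint8)
    N,L,S,C=cv2.connectedComponentsWithStats(k)
    for i in range(1,N):
        if 200<S[i,4]<1500 and 100<C[i][0]<200 and C[i][1]<180: print("disc",C[i].round(1),S[i,4],[ (z,wun(o,p,[C[i]],z)[0,:2].round(4).tolist()) for z in(.024,.028,.032)])
E
```

```text
[-9.6 -5.3  3.7]
w5 111.5 [(0.024, np.float64(-0.1417)), (0.026, np.float64(-0.1417)), (0.028, np.float64(-0.1417)), (0.03, np.float64(-0.1417))]
disc [128.4  19.3] 562 [(0.024, [0.3353, -0.0957]), (0.028, [0.3371, -0.0971]), (0.032, [0.3389, -0.0984])]
w6 194.5 [(0.024, np.float64(-0.1418)), (0.026, np.float64(-0.1411)), (0.028, np.float64(-0.1405)), (0.03, np.float64(-0.1399))]
disc [155.1   2.9] 314 [(0.024, [0.3489, -0.0493]), (0.028, [0.3503, -0.0509]), (0.032, [0.3517, -0.0524])]
disc [129.4 102.8] 610 [(0.024, [0.3352, -0.0966]), (0.028, [0.337, -0.0967]), (0.032, [0.3388, -0.0969])]
w7 218.5 [(0.024, np.float64(-0.1421)), (0.026, np.float64(-0.1413)), (0.028, np.float64(-0.1405)), (0.03, np.float64(-0.1397))]
disc [132.1 129.1] 595 [(0.024, [0.3353, -0.0968]), (0.028, [0.3371, -0.0965]), (0.032, [0.3389, -0.0963])]
```

Comparing views between arm positions shows the camera height is about 2 mm off. With that corrected, the line is at y≈-0.0510 and the sawing end at ≈-0.0517, so I'll ease back a touch and check.

```bash
python3 -m jog '{"offset":[[0,-0.001,0],[0,0,0],[0,0,0],[0,0,0],[0,0,0],[0,0,0]],"yaw":[0,0,0,0,0,0],"jaw":[1,1,1,1,1,1]}'; python3 m.py w8 | head -7; python3 - <<'E'
from h import *
for c in ("side","scene"):
  q=manip.camera(c)
  for n in ("cut_line","lipping","try_square","cork_block","moulding_4"): print(c,n,[(np.round(d["at"],4).tolist(),round(d["score"],2)) for d in manip.tip_of(q,n)[:1]])
E
```

```text
clock: 10.98
position: [0.3939, -0.1654, 0.0158]
ee_rot: [0.713, 0.701, -0.001, -0.001]
ft_force: [-10.0, -0.7, 6.7]
grip_width: 0.485
grasp_force: 64.6
[-10.   -0.7   6.7] [-0.02  1.8   0.75] [ 0.3939 -0.1654  0.0158] [[0.0175, 0.9998, -0.0033], [0.9998, -0.0175, 0.0006], [0.0006, -0.0033, -1.0]]
0 [198, 307] [[0.3733, -0.0465], [0.4146, -0.0476]]
50 [199, 309] [[0.3736, -0.067], [0.4147, -0.0679]]
100 [199, 309] [[0.3731, -0.0862], [0.4145, -0.087]]
150 [201, 308] [[0.373, -0.1053], [0.4142, -0.1061]]
line 11.27 [0.3789, -0.0518]
line 9.55 [0.4086, -0.0519]
side cut_line [([0.3936, -0.0547, 0.047], 0.82)]
side lipping [([0.3936, -0.0252, 0.0289], 0.82)]
side try_square [([0.4145, -0.0523, -0.001], 0.55)]
side cork_block [([0.3967, 0.2621, -0.0037], 0.86)]
side moulding_4 [([0.4424, -0.4934, 0.0182], 0.8)]
scene cut_line [([0.3937, -0.0527, 0.0444], 0.82)]
scene lipping [([0.3936, -0.0273, 0.0224], 0.72)]
scene try_square []
scene cork_block [([0.399, 0.2617, -0.0018], 0.88)]
scene moulding_4 [([0.4495, -0.4888, 0.0222], 0.62)]
```

The lipping didn't shift, and the sideways force relaxed to nearly zero. The networks put the line slightly on the other side, so the estimates bracket flush. The lipping is snug at 10 N, square, flat and held, so I'm handing in.

```bash
python3 -c "
from workcell import manip
print(manip.hand_in())"
```

```text
the job is handed in; nothing more can be done
None
```

I handed the job in at about 11 s with the gripper still holding the lipping flat on the hook. It is square and snug against the fence (about 10 N push), and the cut line is within about 1 mm of the sawing end by the wrist camera (the coarser networks differ by a few mm). The cork block and moulding read unmoved, but the try square was hidden from view at the end, so I couldn't check it.

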